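# Index the finishing carousel and start its captive locking screw

## Robot

A 7-joint arm with a two-finger parallel gripper is mounted at the origin on a cart in front of the work surface, level with it; the furniture and walls round the work are solid. World frame = base frame: x ahead of the robot, y to its left, z up, the work surface at z = 0. Lengths are in m, angles in degrees, forces in N, time in s.
With the tool pointing down it reaches from about 0.425 to 0.95 m from the base axis. Payload 16.7 kg.
Tool frame: the origin (TCP) lies midway between the tips of the shut fingers; the grasp point (between the pads) lies manip.grip_point_offset behind it (manip.grip_point_offset is the distance from the TCP to the grasp point, in m); z points along the fingers, x is the direction in which the jaws open and shut, and the axes are right-handed (so a half turn about z gives the same grasp; the last joint's range is limited). The gripper opens to 94 mm and grips with 3 to 60 N. Pads are 16 mm wide; open, the fingers measure 119 mm over their backs; the gripper's body (75 mm by 177 mm) begins 78 mm behind the grasp point.
Start: joints at [-80.873, 24.414, 4.234, 92.017, -1.954, 63.644, -3.845], TCP at [0.205, 0.643, 0.205] pointing down, gripper open.
Joint ranges: [-163.25, 163.25], [-28.42, 122.38], [-70.27, 78.77], [12.13, 141.07], [-58.53, 238.53], [9.26, 117.41], [-156.51, 156.51]. Speed limits (degrees/s): [108.29, 108.29, 136.94, 136.94, 172.46, 172.46, 172.46].

## Interface

Orientations are given as [roll, pitch, yaw] about the fixed x, y, z axes, in that order (R = Rz(yaw) Ry(pitch) Rx(roll)).
In Python, from cell import manip gives the robot as it stands.
- The arm moves only by the shell command python3 -m creep 'ROWS' [FORCE]. ROWS is JSON, a list of rows, each an object of numbers: "tx", "ty", "tz": the shift along the tool's x, y, z in m; "rx", "ry", "rz": the turn, a rotation vector about the tool's x, y, z in degrees; "claw": the closure, from -1 (fully open) to 1 (shut). A call has 1 to 12 rows; each row shifts and turns the pose as measured when the row begins, along the tool's axes as they then stand; what a row does not reach is not made up. A row lasts 1/12 s, in which the tool goes at most 41.7 mm and 7.16 degrees, less where a joint would pass 70% of its speed; a pose out of reach is approached as far as the arm can. A call with a gripper value outside its range is refused whole. The fingers move at their own pace and stop on an object; FORCE is the grip in N (left out, the last holds). Time passes only in rows, so rows that do not move let the fingers close. It gives the time, the measured TCP pose, the force and the opening at its end, in the units of the state.
- manip.sense(): the state, without advancing time (a new reading comes with each control period).
- manip.grab_frame(name): name is "scene" or "top" or "wrist"; returns a dict with "image" (480x640x3 uint8, red, green, blue), "K" (3x3 intrinsics, pixels), "k1" (the pictures are not rectified: a ray, as slopes to the right and down, at radius r is drawn at 1 + k1 r^2 times it, then the intrinsics apply), "R" (3x3) and "t" (3): a world point X has camera coordinates R X + t. Camera axes: x right, y down, z forward; pixel columns grow to the right and rows downward; lengths in m; the calibration is good to about 2 mm. A picture is of the moment at which its call begins. There is no depth.
- manip.close_job(): hands the job in, once; it reports no verdict.
The state is a dict: "t": time; "joints": joint angles; "dq": joint speeds; "joint_torque": joint torques, N m; "position": TCP position; "ee_rot": TCP orientation; "ft_force": force on the tool from outside, world axes, zero at the start; "ft_torque": the same for the moment, N m; "opening": finger opening in m.
Only numpy, scipy, OpenCV 4.12 (cv2) and the standard library are available. Lean on these libraries where they do the work, as an engineer would, in place of code of your own. Each camera call takes 0.05 s, during which the arm holds its last target.

## Task

On the carousel, turn the round plate by its upright handle until the cradle that holds the figure casting faces the stand, with that cradle's rim notch under the bolt. Then push the winged screw-knob down so the bolt enters the notch, and keep it down while you turn it clockwise to start the thread; go on turning until the knob is at its stop and the plate is locked. Leave the things lying around where they are.

Things in the scene. Friction and masses are not known exactly. Their poses are not given: they have to be found in the camera images.
- carousel: the fixed grey base, 205 x 170 mm, screwed to the bench; origin on the bench under the axis of the round plate; z up. Its -x axis points from the plate's axis to the stand that carries the bolt and knob. The stand (column 24 x 50 mm, 84 mm high, with an arm and a steel bush 56 mm across reaching over the rim) and the bolt are 93 mm from the plate's axis; the column's outer face is 136 mm from it
- turret (a joint): angle (rad) of the round aluminium plate (radius 104 mm, 18 to 34 mm above the bench), counter-clockwise seen from above positive, range -2.5 to 2.5; at 0 the notch of the loaded cradle is exactly under the bolt. Each of three cradles, 120 degrees apart, has one notch, 18 mm wide, at its outer side; two cradles are empty. The plate turns with light friction and stays where it is left; the rounded bolt end centres it by itself from about 3 degrees off
- loaded_notch (a point): middle of the notch beside the cradle that holds the white resin casting (68 mm long, lying along the rim, fixed under a wire strap), 93 mm from the plate's axis, at the height of the plate's top, 34 mm above the bench
- handle_grip (a point): on the centre line of the black upright handle of the plate, 20 mm thick there, 78 mm from the plate's axis, directly opposite the loaded cradle; this point is 98 mm above the bench, the handle's top 118 mm and the plate 34 mm; grip it from above with any yaw and lead it round the plate's axis
- knob_grip (a point): centre of the wing of the black screw-knob on the stand, a bar 70 mm long (this point's x axis), 15 mm thick (its y axis, grip across this) and 28 mm high; this point is 121 mm above the bench while the knob is up. The wing stands on a round flange 60 mm across whose top is 13 mm below this point: fingertips reaching down beside the wing can push on it. The gap under the flange closes as the knob goes down. The point sinks with the bolt and the wing turns with the knob
- bolt (a joint): how far the bolt and the knob have gone down (m), 0 to 0.015; a spring pushes them up with about 3 N at 0 and 5 N at full depth. It goes freely down 10 mm and more when the plate is indexed; over the plain rim it stops after 1 to 4 mm
- knob (a joint): angle of the knob (rad), clockwise seen from above positive, stops at 0 and 2.5. Clockwise lowers the wing's yaw. It starts between 0 and 0.3. Unless the bolt is pushed at least 8.5 mm down (push 10 to 11 mm) the knob is blocked near 0.4 rad; pushed down, it starts the thread there, from about 0.7 rad the thread holds it down when let go, and turning draws it down a further 5 mm (2.6 mm per rad) up to the stop. It turns stiffly (under 0.15 N m) and takes two grasps or more

How it is judged (in metres and radians):
On the way, in this order (a step that is already met when the one before it is completed fails the run):
1. the notch of the loaded cradle is brought under the bolt (within 0.12 rad) with the bolt still up (value of joint turret between -0.12 and 0.12 rad and value of joint bolt below 0.003 m), for 0.2 s.
2. the knob is pushed down into that notch (7.5 mm or more) before it is screwed (value of joint bolt above 0.0075 m and value of joint knob below 0.9 rad and value of joint turret between -0.12 and 0.12 rad), for 0.05 s.
3. the thread has started: turned past 1.1 rad and down (value of joint knob above 1.1 rad and value of joint bolt above 0.008 m), for 0.1 s.
At the end, for the whole second after the job is handed in: the knob is screwed to within 0.35 rad of its stop (past 2.15 rad) and at rest, the bolt is at least 11 mm down, and the plate stands with the loaded cradle's notch at the bolt (within 0.07 rad) (value of joint knob above 2.15 rad and value of joint bolt above 0.011 m and value of joint turret between -0.07 and 0.07 rad and velocity of joint knob between -0.1 and 0.1 rad/s); the robot touches nothing.
It fails at once if a bystander (sanding block, brush, loose casting, tape, tub or file) is moved more than 40 mm (distance of any of sand_block, dust_brush, casting_02, casting_03, pack_tape_a, wax_tub, file_flat from where it was at the start of the episode above 0.04 m).
It also fails if it takes over 64 s, if anything falls off the work surface, if the arm or the gripper's body presses on something with over 40 N, if the wrist force passes 120 N, or if a joint passes its speed limit or range.

## Working session

There is one attempt and no reset: what is moved stays moved. The work goes in short steps, Python scripts to look and compute and a shell command to move; the robot and the scene stay as the last step left them, time stands still between calls to the robot, and variables do not carry over. Pictures are saved under pics/ and viewed, and the job is handed in when it is done.

```bash
ls; mkdir -p pics
python3 - <<'E'
from cell import manip
import cv2
s=manip.sense();print(s); print(manip.grip_point_offset)
for n in ("scene","top","wrist"):
    f=manip.grab_frame(n);cv2.imwrite(f"pics/{n}0.png",f["image"][:,:,::-1]);print(n,f["K"],f["k1"],f["R"],f["t"])
E
```

```text
pics
{'t': 0.0, 'joints': array([-80.8721399 ,  24.44997841,   4.23241573,  92.05235225,
        -1.95464841,  63.64399662,  -3.84471803]), 'dq': array([ 0.06865666,  0.08511602, -0.02352089,  0.09961352,  0.04655751,
        0.03045223,  0.06233347]), 'joint_torque': array([ 6.05574087e-06, -9.35827088e+01,  3.66644450e+00, -4.54170728e+01,
       -4.88731102e-02,  2.04206613e-02,  1.19838924e-04]), 'position': array([0.20505218, 0.64263318, 0.20477151]), 'ee_rot': array([1.79994836e+02, 7.39497834e-02, 7.23030563e+01]), 'ft_force': array([-0.30208645,  0.31668139,  0.51340432]), 'ft_torque': array([ 0.03185716, -0.00474077, -0.00407382]), 'opening': 0.0940519522872054}
0.0188
scene [[529.2349982    0.         315.13022743]
 [  0.         529.2349982  243.83426743]
 [  0.           0.           1.        ]] -0.1064815757184176 [[ 0.90274912 -0.42937834  0.02604355]
 [-0.16334535 -0.39817576 -0.90264853]
 [ 0.39794764  0.81061107 -0.42958977]] [-0.50045376  0.2323279   0.618328  ]
top [[448.40049658   0.         320.0868263 ]
 [  0.         448.40049658 237.77021834]
 [  0.           0.           1.        ]] 0.004362118262443719 [[ 0.02073557 -0.99971587 -0.01175693]
 [-0.9863956  -0.01853836 -0.16334026]
 [ 0.1630759   0.01498394 -0.98649974]] [0.06140875 0.59187127 0.83748572]
wrist [[372.01232242   0.         316.46867862]
 [  0.         372.01232242 237.67280866]
 [  0.           0.           1.        ]] -0.05171074087086423 [[ 3.03330653e-01  9.52885130e-01 -6.66404526e-04]
 [ 9.13560822e-01 -2.90613620e-01  2.84517746e-01]
 [ 2.70919063e-01 -8.69117550e-02 -9.58670542e-01]] [-0.67492128 -0.02999803  0.39198906]
```

View pics/scene0.png

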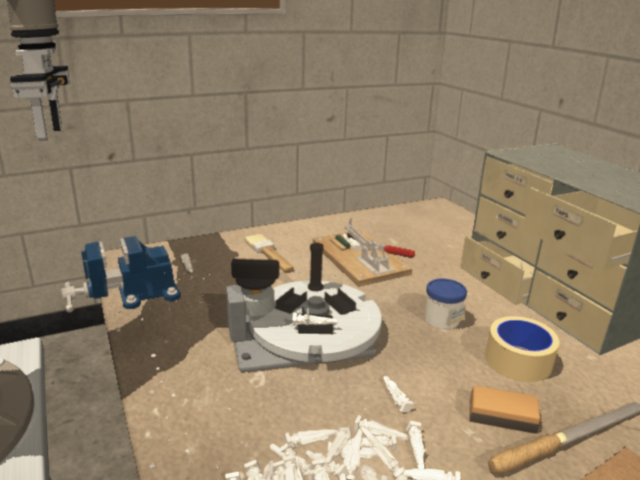

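View pics/top0.png

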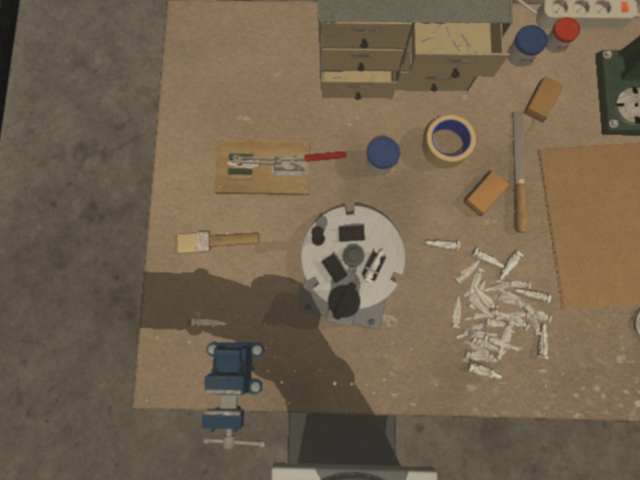

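View pics/wrist0.png

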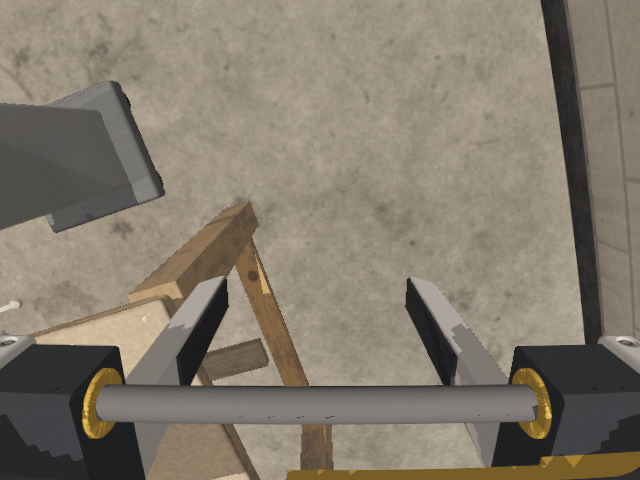

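```bash
cat > h.py <<'E'
from cell import manip
import cv2, numpy as np
def pix2z(f,u,v,z):
    K=f["K"];x=(u-K[0,2])/K[0,0];y=(v-K[1,2])/K[1,1]
    d=np.array([x,y]);s=d.copy()
    for _ in range(20): s=d/(1+f["k1"]*(s@s))
    R=np.array(f["R"]);t=np.array(f["t"]);c=-R.T@t;r=R.T@np.array([s[0],s[1],1.])
    return c+r*(z-c[2])/r[2]
def proj(f,X):
    X=np.array(f["R"])@np.array(X)+f["t"];s=X[:2]/X[2];s=s*(1+f["k1"]*(s@s))
    return np.array([f["K"][0,0]*s[0]+f["K"][0,2],f["K"][1,1]*s[1]+f["K"][1,2]])
def crop(f,name,u0,v0,u1,v1,k):
    im=cv2.resize(f["image"][v0:v1,u0:u1,::-1],None,fx=k,fy=k,interpolation=cv2.INTER_CUBIC);cv2.imwrite("pics/"+name+".png",im)
E
python3 - <<'E'
from h import *
f=manip.grab_frame("top");crop(f,"topc1",285,190,435,340,4)
f=manip.grab_frame("scene");crop(f,"scc1",220,230,400,380,4)
E
```

```text
(no output)
```

View pics/topc1.png

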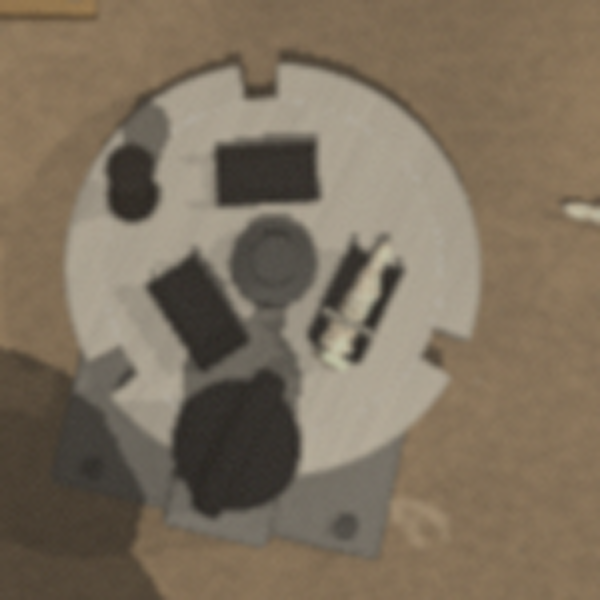

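View pics/scc1.png

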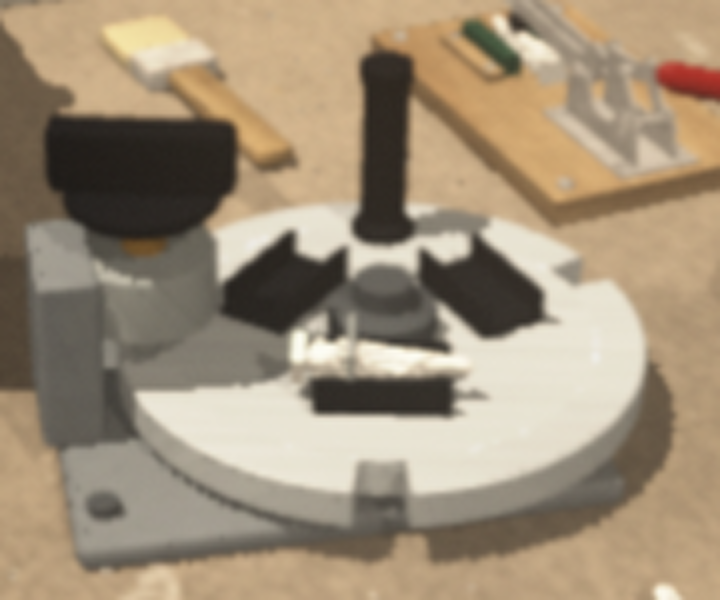

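Run:
```python
from h import *
f=manip.grab_frame("top");g=lambda a,b,z:pix2z(f,285+a/4,190+b/4,z)[:2].round(4)
print("cam",-f["R"].T@f["t"])
# circle fit on rim top plane
P=np.array([g(*p,.034) for p in [(66,262),(478,262),(170,82),(340,70),(430,140),(80,190),(450,375),(405,430),(305,474),(110,120)]])
A=np.c_[2*P,np.ones(len(P))];x=np.linalg.lstsq(A,(P**2).sum(1),rcond=None)[0];c=x[:2];print("c",c,np.sqrt(x[2]+c@c),np.hypot(*(P-c).T))
for n,p in dict(top=(260,80),right=(440,350),left=(116,371)).items():
    q=g(*p,.034);print(n,q,np.hypot(*(q-c)),np.degrees(np.arctan2(*(q-c)[::-1])))
for n,p in dict(htopA=(130,165,.118),htopB=(131,200,.118),hbase=(130,165,.04),b2=(131,200,.04)).items():
    q=g(*p);print(n,q,np.hypot(*(q-c)),np.degrees(np.arctan2(*(q-c)[::-1])))
a=g(269,383,.135);b=g(206,507,.135);q=(a+b)/2;print("wing",a,b,np.hypot(*(a-b)),q,np.hypot(*(q-c)),np.degrees(np.arctan2(*(q-c)[::-1])),np.degrees(np.arctan2(*(a-b)[::-1])))
q=g(237,444,.11);print("flange",q,np.hypot(*(q-c)),np.degrees(np.arctan2(*(q-c)[::-1])))
a=g(166,522,0.006);b=g(378,556,.006);d=g(54,478,.006);print("base",a,b,d, np.degrees(np.arctan2(*(d-b)[::-1])), np.hypot(*(d-b)))
```

```text
cam [0.44597214 0.05981479 0.92357783]
c [0.5580373  0.00787408] 0.10431845879162331 [0.10183908 0.10360103 0.10489072 0.10501718 0.10234402 0.10200488
 0.10426911 0.10543985 0.10539857 0.10821555]
top [0.6513 0.0138] 0.09345077603627132 3.6356887936066733
right [ 0.5162 -0.0765] 0.09417720415520767 -116.37473776637154
left [0.5026 0.0835] 0.09376872345269291 126.24314316453243
htopA [0.5911 0.077 ] 0.07662593781894728 64.4383629563514
htopB [0.5749 0.0762] 0.0703760003630421 76.13655563965045
hbase [0.6052 0.0787] 0.08509189490445686 56.34051004556437
b2 [0.5874 0.0778] 0.07584063447960783 67.22190271984877
wing [0.4923 0.0137] [0.4383 0.0405] 0.0602846580814721 [0.4653 0.0271] 0.09470925408086604 168.28759269234143 -26.395034526197694
flange [0.4662 0.0264] 0.09368724237932859 168.59504335965707
base [0.4292 0.0573] [ 0.4147 -0.0491] [0.4499 0.1143] 77.84299615375625 0.16714843702529797
```

```bash
cat >> h.py <<'E'
from scipy.spatial.transform import Rotation as Ro
def delta(x,y,z,yaw=None):
    s=manip.sense();R=Ro.from_euler('xyz',s['ee_rot'],degrees=True)
    d=R.inv().apply(np.array([x,y,z])-s['position'])
    print("t %.2f pos %s rpy %s F %s T %s open %.4f"%(s['t'],s['position'].round(4),s['ee_rot'].round(2),s['ft_force'].round(1),s['ft_torque'].round(2),s['opening']))
    if yaw is None: yaw=s['ee_rot'][2]
    r=(R.inv()*Ro.from_euler('xyz',[180,0,yaw],degrees=True)).as_rotvec(degrees=True)
    print("shift",d.round(4),"rot",r.round(2))
E
python3 -m creep '[{"tx":-0.0247,"ty":0.0318,"tz":0},{"tx":-0.0247,"ty":0.0318,"tz":0},{"tx":-0.0247,"ty":0.0318,"tz":0},{"tx":-0.0247,"ty":0.0318,"tz":0},{"tx":-0.0247,"ty":0.0318,"tz":0},{"tx":-0.0247,"ty":0.0318,"tz":0},{"tx":-0.0247,"ty":0.0318,"tz":0},{"tx":-0.0247,"ty":0.0318,"tz":0},{"tx":-0.0247,"ty":0.0318,"tz":0},{"tx":-0.0247,"ty":0.0318,"tz":0}]'
python3 -c "
from h import *
delta(.592,.078,.2,-26)"
```

```text
t 0.30 pos [0.2051 0.6429 0.2052] rpy [1.80e+02 3.00e-02 7.23e+01] F [ 0.4 -0.9 -0.5] T [ 0.01 -0.   -0.02] open 0.0944
shift [-0.4206  0.5403  0.0054] rot [2.00e-02 2.00e-02 9.83e+01]validation failed for argument at $[0]...
```

```bash
python3 -m creep '[{"tx":-0.0247,"ty":0.0318,"tz":0,"rx":0,"ry":0,"rz":0,"claw":-1}]'; echo; echo; python3 -m creep --help | head -30
```

```text
t: 0.38
position: [0.2223, 0.614, 0.2044]
ee_rot: [-179.8, -0.0, 72.7]
ft_force: [-0.1, -0.2, 0.5]
opening: 0.0937

invalid input: not JSON, or not a number
```

```bash
python3 -m creep '[{"tx":-0.0247,"ty":0.0318,"tz":0,"rx":0,"ry":0,"rz":0,"claw":-1},{"tx":-0.0247,"ty":0.0318,"tz":0,"rx":0,"ry":0,"rz":0,"claw":-1},{"tx":-0.0247,"ty":0.0318,"tz":0,"rx":0,"ry":0,"rz":0,"claw":-1},{"tx":-0.0247,"ty":0.0318,"tz":0,"rx":0,"ry":0,"rz":0,"claw":-1},{"tx":-0.0247,"ty":0.0318,"tz":0,"rx":0,"ry":0,"rz":0,"claw":-1},{"tx":-0.0247,"ty":0.0318,"tz":0,"rx":0,"ry":0,"rz":0,"claw":-1},{"tx":-0.0247,"ty":0.0318,"tz":0,"rx":0,"ry":0,"rz":0,"claw":-1},{"tx":-0.0247,"ty":0.0318,"tz":0,"rx":0,"ry":0,"rz":0,"claw":-1},{"tx":-0.0247,"ty":0.0318,"tz":0,"rx":0,"ry":0,"rz":0,"claw":-1},{"tx":-0.0247,"ty":0.0318,"tz":0,"rx":0,"ry":0,"rz":0,"claw":-1}]'
python3 -c "
from h import *
delta(.592,.078,.2,-26)"
```

```text
t: 1.22
position: [0.4576, 0.2725, 0.2033]
ee_rot: [-179.8, -0.1, 73.2]
ft_force: [1.6, 0.3, -0.2]
opening: 0.094
t 1.22 pos [0.4576 0.2725 0.2033] rpy [-1.7983e+02 -1.4000e-01  7.3170e+01] F [ 1.6  0.3 -0.2] T [ 0.06 -0.04  0.01] open 0.0940
shift [-0.1473  0.1849  0.0024] rot [-2.500e-01  5.000e-02  9.917e+01]
```

```bash
python3 -m creep '[{"tx":-0.0255,"ty":0.032,"tz":0,"rx":0,"ry":0,"rz":0,"claw":-1},{"tx":-0.0255,"ty":0.032,"tz":0,"rx":0,"ry":0,"rz":0,"claw":-1},{"tx":-0.0255,"ty":0.032,"tz":0,"rx":0,"ry":0,"rz":0,"claw":-1},{"tx":-0.0255,"ty":0.032,"tz":0,"rx":0,"ry":0,"rz":0,"claw":-1},{"tx":-0.0255,"ty":0.032,"tz":0,"rx":0,"ry":0,"rz":0,"claw":-1},{"tx":0,"ty":0,"tz":0,"rx":0,"ry":0,"rz":7.1,"claw":-1},{"tx":0,"ty":0,"tz":0,"rx":0,"ry":0,"rz":7.1,"claw":-1},{"tx":0,"ty":0,"tz":0,"rx":0,"ry":0,"rz":7.1,"claw":-1},{"tx":0,"ty":0,"tz":0,"rx":0,"ry":0,"rz":7.1,"claw":-1},{"tx":0,"ty":0,"tz":0,"rx":0,"ry":0,"rz":7.1,"claw":-1},{"tx":0,"ty":0,"tz":0,"rx":0,"ry":0,"rz":7.1,"claw":-1},{"tx":0,"ty":0,"tz":0,"rx":0,"ry":0,"rz":7.1,"claw":-1}]'
python3 -m creep '[{"tx":0,"ty":0,"tz":0,"rx":0,"ry":0,"rz":7.1,"claw":-1},{"tx":0,"ty":0,"tz":0,"rx":0,"ry":0,"rz":7.1,"claw":-1},{"tx":0,"ty":0,"tz":0,"rx":0,"ry":0,"rz":7.1,"claw":-1},{"tx":0,"ty":0,"tz":0,"rx":0,"ry":0,"rz":7.1,"claw":-1},{"tx":0,"ty":0,"tz":0,"rx":0,"ry":0,"rz":7.1,"claw":-1},{"tx":0,"ty":0,"tz":0,"rx":0,"ry":0,"rz":7.1,"claw":-1},{"tx":0,"ty":0,"tz":0,"rx":0,"ry":0,"rz":7.1,"claw":-1}]'
python3 -c "
from h import *
delta(.592,.078,.2,-26)
f=manip.grab_frame('wrist');cv2.imwrite('pics/w1.png',f['image'][:,:,::-1])
f=manip.grab_frame('top');crop(f,'t1',285,190,435,340,4)
f=manip.grab_frame('scene');crop(f,'s1',200,130,400,380,3)
"
```

```text
t: 2.22
position: [0.5796, 0.0858, 0.2044]
ee_rot: [-180.0, -0.2, 22.9]
ft_force: [0.1, -0.1, 0.3]
opening: 0.0939
t: 2.8
position: [0.5794, 0.086, 0.2047]
ee_rot: [-179.8, -0.1, -27.2]
ft_force: [-0.4, 0.4, 0.1]
opening: 0.094
t 2.80 pos [0.5794 0.086  0.2047] rpy [-1.7976e+02 -9.0000e-02 -2.7220e+01] F [-0.4  0.4  0.1] T [-0.01  0.11  0.01] open 0.0940
shift [0.0149 0.0014 0.0048] rot [-0.23 -0.1  -1.22]
```

View pics/w1.png

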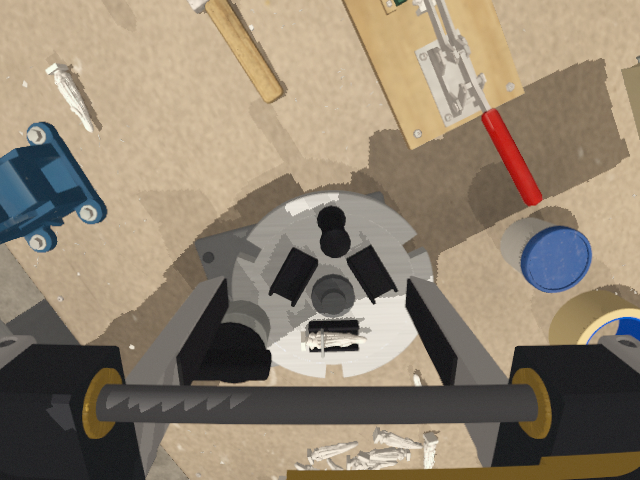

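```bash
python3 -c "
from h import *
f=manip.grab_frame('wrist');print('cam',-f['R'].T@f['t'])
print('topcand',pix2z(f,336,241,.118),pix2z(f,331,217,.118),'base',pix2z(f,331,217,.04))
print('hub',pix2z(f,333,293,.055))
print(proj(f,[.592,.078,.118]),proj(f,[.592,.078,.04]))
f=manip.grab_frame('scene');print(proj(f,[.592,.078,.118]),proj(f,[.592,.078,.034]))
"
```

```text
cam [0.61638639 0.16039129 0.38390862]
topcand [0.59368595 0.08180363 0.118     ] [0.59841102 0.0999978  0.118     ] base [0.59313823 0.08228235 0.04      ]
hub [0.5629346  0.01729287 0.055     ]
[336.18268187 246.30346707] [331.89979169 221.44624506]
[317.3018599 242.6476005] [315.93164955 287.12547356]
```

View pics/t1.png

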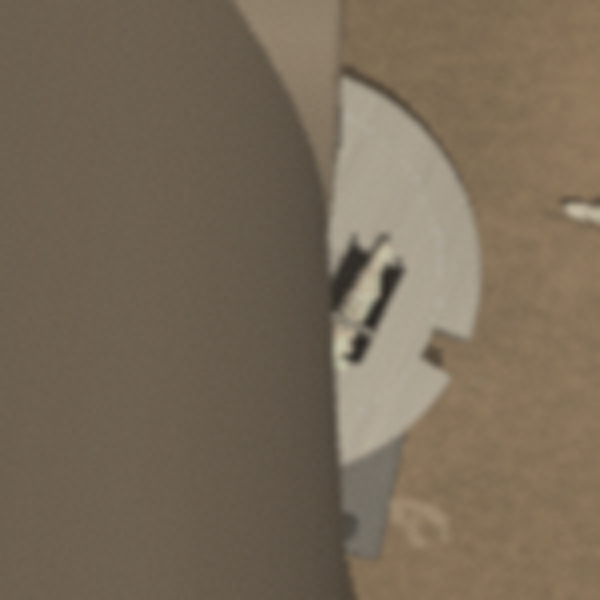

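View pics/s1.png

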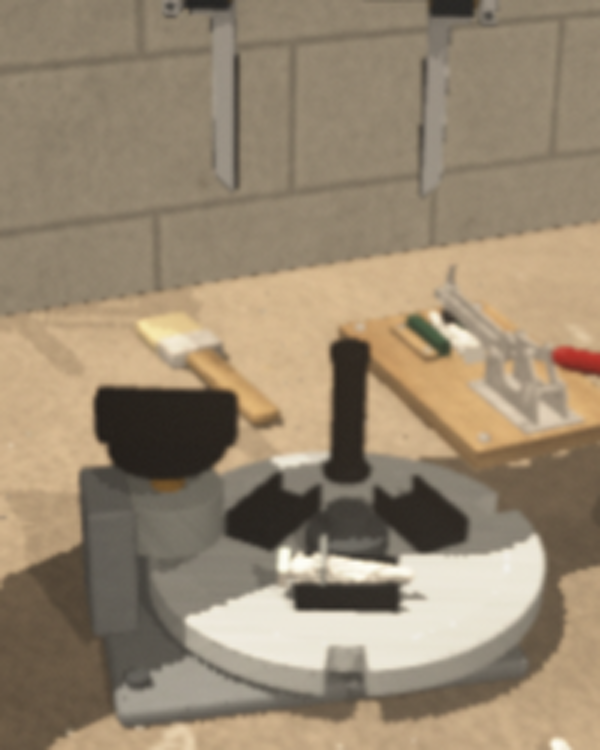

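```bash
python3 -m creep '[{"tx":0.016,"ty":0,"tz":0.005,"rx":0,"ry":0,"rz":-1,"claw":-1},{"tx":0.002,"ty":0,"tz":0.03,"rx":0,"ry":0,"rz":0,"claw":-1},{"tx":0,"ty":0,"tz":0.035,"rx":0,"ry":0,"rz":0,"claw":-1},{"tx":0,"ty":0,"tz":0.035,"rx":0,"ry":0,"rz":0,"claw":-1},{"tx":0,"ty":0,"tz":0.02,"rx":0,"ry":0,"rz":0,"claw":-1}]'
python3 -c "
from h import *
delta(.5925,.0795,.079,-26)
f=manip.grab_frame('scene');crop(f,'s2',200,130,400,380,3)
"
```

```text
t: 3.47
position: [0.601, 0.0795, 0.0809]
ee_rot: [-179.2, -0.5, -24.4]
ft_force: [0.0, -0.1, -0.3]
opening: 0.0937
t 3.47 pos [0.601  0.0795 0.0809] rpy [-179.24   -0.5   -24.42] F [ 0.  -0.1 -0.3] T [-0.1   0.07 -0.01] open 0.0937
shift [-0.0078  0.0035  0.0017] rot [-0.76 -0.49  1.58]
```

View pics/s2.png

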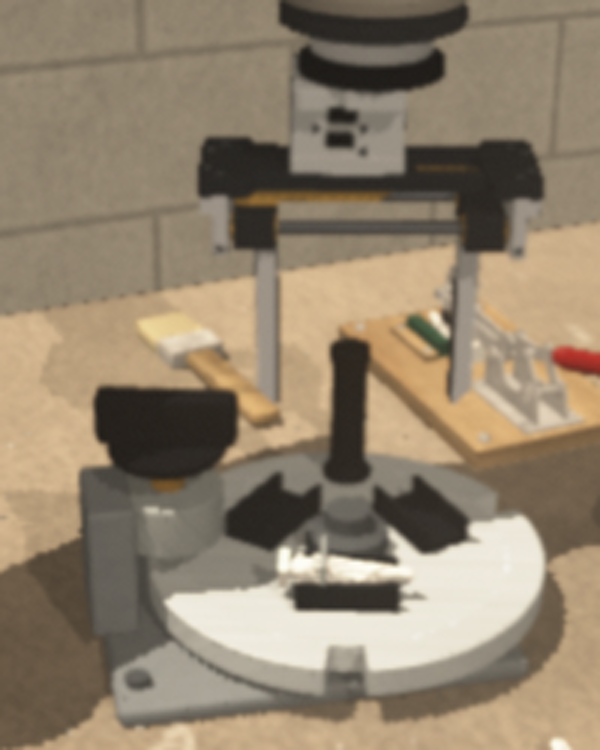

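```bash
python3 -m creep '[{"tx":-0.008,"ty":0.003,"tz":0.001,"rx":-0.7,"ry":-0.5,"rz":1.5,"claw":-0.5},{"tx":0,"ty":0,"tz":0,"rx":0,"ry":0,"rz":0,"claw":0.2},{"tx":0,"ty":0,"tz":0,"rx":0,"ry":0,"rz":0,"claw":1},{"tx":0,"ty":0,"tz":0,"rx":0,"ry":0,"rz":0,"claw":1},{"tx":0,"ty":0,"tz":0,"rx":0,"ry":0,"rz":0,"claw":1},{"tx":0,"ty":0,"tz":0,"rx":0,"ry":0,"rz":0,"claw":1},{"tx":0,"ty":0,"tz":0,"rx":0,"ry":0,"rz":0,"claw":1}]' 12
python3 -c "
from h import *
delta(.5925,.0795,.079,-26)
"
```

```text
t: 4.1
position: [0.5928, 0.0793, 0.0799]
ee_rot: [-180.0, 0.1, -25.3]
ft_force: [-0.1, -0.8, 0.0]
opening: 0.0507
t 4.10 pos [0.5928 0.0793 0.0799] rpy [-1.7996e+02  8.0000e-02 -2.5280e+01] F [-0.1 -0.8  0. ] T [-0.04  0.11 -0.02] open 0.0507
shift [-0.0004 -0.0001  0.0009] rot [-0.04  0.08  0.72]
```

```bash
python3 -m creep '[{"tx":0,"ty":0,"tz":0,"rx":0,"ry":0,"rz":0,"claw":1},{"tx":0,"ty":0,"tz":0,"rx":0,"ry":0,"rz":0,"claw":1},{"tx":0,"ty":0,"tz":0,"rx":0,"ry":0,"rz":0,"claw":1},{"tx":0,"ty":0,"tz":0,"rx":0,"ry":0,"rz":0,"claw":1},{"tx":0,"ty":0,"tz":0,"rx":0,"ry":0,"rz":0,"claw":1},{"tx":0,"ty":0,"tz":0,"rx":0,"ry":0,"rz":0,"claw":1}]' 12
python3 -c "
from h import *
delta(.5925,.0795,.079,-26)
c=np.array([.558,.0079]);p=manip.sense()['position'][:2]-c;print(np.hypot(*p),np.degrees(np.arctan2(p[1],p[0])))
"
```

```text
t: 4.6
position: [0.5936, 0.0795, 0.081]
ee_rot: [-179.9, 0.0, -25.2]
ft_force: [0.5, -1.4, 0.2]
opening: 0.0231
t 4.60 pos [0.5936 0.0795 0.081 ] rpy [-1.7987e+02  1.0000e-02 -2.5230e+01] F [ 0.5 -1.4  0.2] T [-0.09  0.09 -0.06] open 0.0231
shift [-0.001   0.0005  0.002 ] rot [-0.13  0.01  0.77]
0.0799687113454849 63.593844696509564
```

```bash
python3 -m creep '[{"tx":0,"ty":0,"tz":0,"rx":0,"ry":0,"rz":0,"claw":1},{"tx":0.004,"ty":0.0002,"tz":0,"rx":0,"ry":0,"rz":3,"claw":1},{"tx":0.0082,"ty":0.0004,"tz":0,"rx":0,"ry":0,"rz":6,"claw":1},{"tx":0.0082,"ty":0.0004,"tz":0,"rx":0,"ry":0,"rz":6,"claw":1},{"tx":0.0082,"ty":0.0004,"tz":0,"rx":0,"ry":0,"rz":6,"claw":1},{"tx":0.0082,"ty":0.0004,"tz":0,"rx":0,"ry":0,"rz":6,"claw":1}]' 12
cat >> h.py <<'E'
def pol(th=None,C=(.558,.0079),r=.078):
    s=manip.sense();p=s['position'][:2]-C;print("r %.4f th %.2f yaw %.2f"%(np.hypot(*p),np.degrees(np.arctan2(p[1],p[0])),s['ee_rot'][2]))
    if th is not None:
        a=np.radians(th);delta(C[0]+r*np.cos(a),C[1]+r*np.sin(a),.08,th-90)
E
python3 -c "
from h import *
pol(-12)
"
```

```text
t: 5.1
position: [0.6216, 0.0563, 0.081]
ee_rot: [-179.9, 0.1, -53.0]
ft_force: [-1.4, -1.6, 0.1]
opening: 0.0232
r 0.0799 th 37.23 yaw -52.97
t 5.10 pos [0.6216 0.0563 0.081 ] rpy [-1.7994e+02  1.3000e-01 -5.2970e+01] F [-1.4 -1.6  0.1] T [-0.67  0.48  0.2 ] open 0.0232
shift [0.0592 0.0288 0.0008] rot [-0.    0.15 49.03]
```

```bash
python3 -m creep '[{"tx":0.0082,"ty":0.0004,"tz":0,"rx":0,"ry":0,"rz":6,"claw":1},{"tx":0.0082,"ty":0.0004,"tz":0,"rx":0,"ry":0,"rz":6,"claw":1},{"tx":0.0082,"ty":0.0004,"tz":0,"rx":0,"ry":0,"rz":6,"claw":1},{"tx":0.0082,"ty":0.0004,"tz":0,"rx":0,"ry":0,"rz":6,"claw":1},{"tx":0.0082,"ty":0.0004,"tz":0,"rx":0,"ry":0,"rz":6,"claw":1},{"tx":0.0082,"ty":0.0004,"tz":0,"rx":0,"ry":0,"rz":6,"claw":1},{"tx":0.0082,"ty":0.0004,"tz":0,"rx":0,"ry":0,"rz":6,"claw":1},{"tx":0,"ty":0,"tz":0,"rx":0,"ry":0,"rz":0,"claw":1}]' 12
python3 -c "
from h import *
pol(-12)
f=manip.grab_frame('top');crop(f,'t3',285,190,435,340,4)
f=manip.grab_frame('scene');crop(f,'s3',200,130,400,380,3)
"
```

```text
t: 5.77
position: [0.6368, -0.0038, 0.0809]
ee_rot: [179.9, -0.1, -97.5]
ft_force: [-1.7, -0.1, 4.1]
opening: 0.0228
r 0.0797 th -8.46 yaw -97.49
t 5.77 pos [ 0.6368 -0.0038  0.0809] rpy [ 1.7987e+02 -1.1000e-01 -9.7490e+01] F [-1.7 -0.1  4.1] T [-0.15  0.48  0.04] open 0.0228
shift [0.0048 0.0019 0.0009] rot [ 0.13 -0.11  4.51]
```

View pics/t3.png

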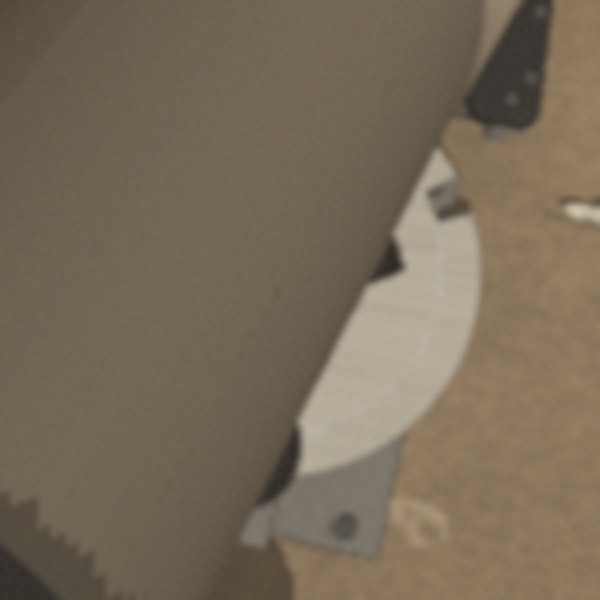

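View pics/s3.png

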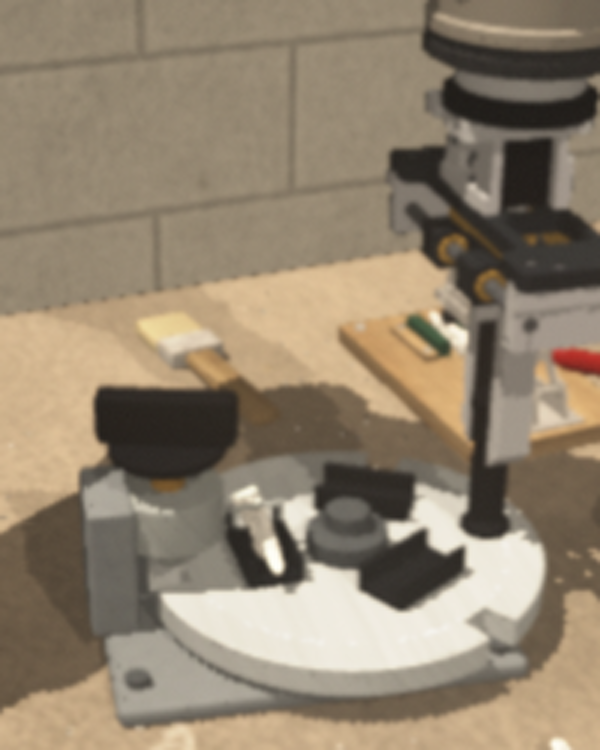

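Run:
```python
from h import *
f=manip.grab_frame("top");c=np.array([.558,.0079]);crop(f,'t4',370,220,420,260,12)
f=manip.grab_frame("scene");crop(f,'s4',330,300,400,370,10)
f=manip.grab_frame("wrist");crop(f,'w4',0,0,640,480,1)
```

```text
(no output)
```

View pics/t4.png

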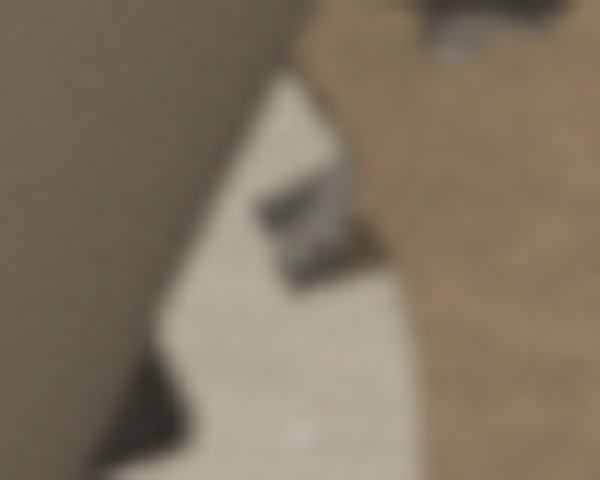

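View pics/w4.png

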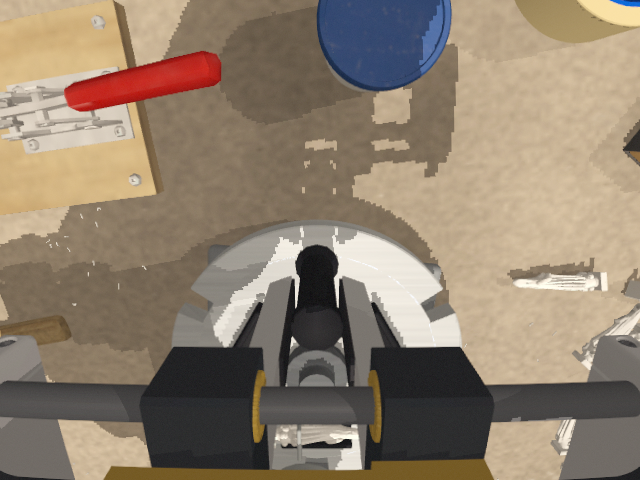

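View pics/s4.png

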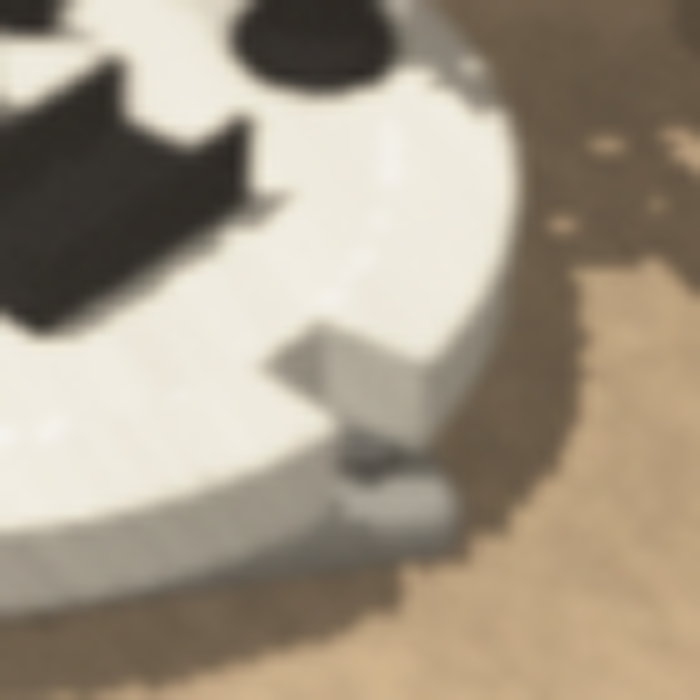

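```bash
cat > meas.py <<'E'
from h import *
c=np.array([.558,.0079])
def an(P,off):
    P=np.array(P)[:,:2];m=P.mean(0)-c;w=np.hypot(*(P[0]-P[1]));print("mid",P.mean(0).round(4),"r",np.hypot(*m).round(4),"ang",np.degrees(np.arctan2(m[1],m[0])).round(2),"w",w.round(4))
E
python3 - <<'E'
from meas import *
f=manip.grab_frame("top");g=lambda a,b:pix2z(f,370+(a-5.5)/12,220+(b-5.5)/12,.034)
an([g(258,205),g(295,292)],0);an([g(340,150),g(395,265)],0)
f=manip.grab_frame("scene");g=lambda a,b:pix2z(f,330+(a-4.5)/10,300+(b-4.5)/10,.034)
an([g(320,320),g(265,365)],0);an([g(425,370),g(340,425)],0)
pol(-12)
# scene base/plate check: fit ellipse centre from scene rim pts
E
```

```text
mid [ 0.5907 -0.0721] r 0.0865 ang -67.76 w 0.0158
mid [ 0.598  -0.0873] r 0.1033 ang -67.23 w 0.0213
mid [ 0.5913 -0.071 ] r 0.0857 ang -67.11 w 0.0149
mid [ 0.5966 -0.0884] r 0.1038 ang -68.17 w 0.0196
r 0.0797 th -6.76 yaw -96.93
t 6.12 pos [ 0.6371 -0.0015  0.0809] rpy [ 1.7988e+02 -1.0000e-02 -9.6930e+01] F [-1.9 -1.4  2.3] T [-0.39  0.42  0.16] open 0.0230
shift [0.0071 0.002  0.0009] rot [ 0.12 -0.02  5.07]
```

```bash
python3 -m creep '[{"tx":0.004,"ty":0.0002,"tz":0,"rx":0,"ry":0,"rz":3,"claw":1},{"tx":0.0015,"ty":0,"tz":0,"rx":0,"ry":0,"rz":1,"claw":1},{"tx":0,"ty":0,"tz":0,"rx":0,"ry":0,"rz":0,"claw":1},{"tx":0,"ty":0,"tz":0,"rx":0,"ry":0,"rz":0,"claw":1}]' 12
python3 - <<'E'
from h import *
pol(-11.8)
f=manip.grab_frame("top");crop(f,'t5',370,220,420,260,12)
f=manip.grab_frame("scene");crop(f,'s5',330,300,400,370,10)
pol(-11.8)
E
```

```text
t: 6.45
position: [0.6366, -0.0059, 0.081]
ee_rot: [179.9, 0.0, -100.7]
ft_force: [-1.5, -2.3, 2.1]
opening: 0.0227
r 0.0798 th -9.93 yaw -100.71
t 6.45 pos [ 0.6366 -0.0059  0.081 ] rpy [ 1.7992e+02  2.0000e-02 -1.0071e+02] F [-1.5 -2.3  2.1] T [-0.6   0.34  0.18] open 0.0227
shift [0.0026 0.0018 0.001 ] rot [0.08 0.02 1.09]
r 0.0798 th -9.90 yaw -100.72
t 6.55 pos [ 0.6366 -0.0058  0.081 ] rpy [ 1.7992e+02  3.0000e-02 -1.0072e+02] F [ 0.1 -3.   1.5] T [-0.63  0.32  0.18] open 0.0233
shift [0.0026 0.0018 0.001 ] rot [0.08 0.03 1.08]
```

View pics/t5.png

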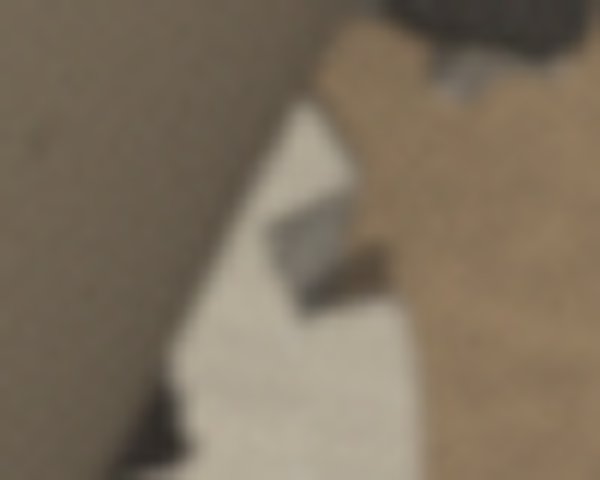

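View pics/s5.png

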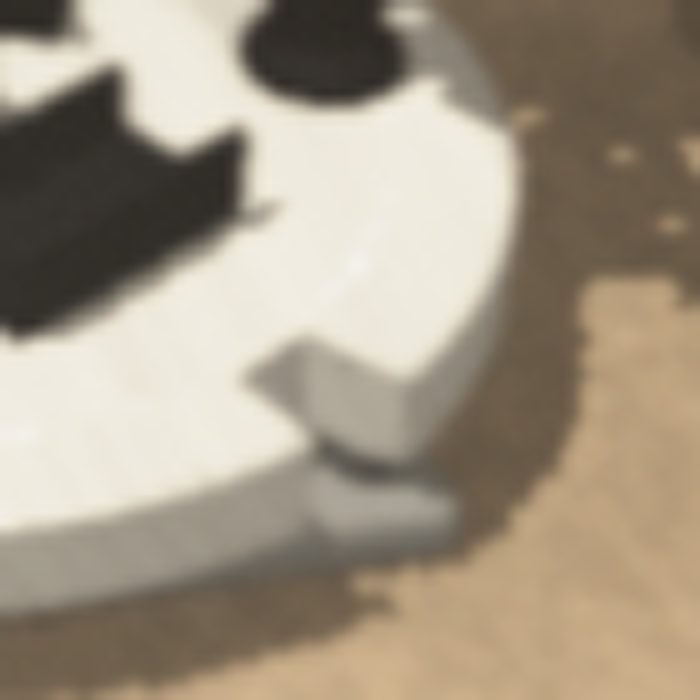

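Run:
```python
from meas import *
f=manip.grab_frame("top");g=lambda a,b:pix2z(f,370+(a-5.5)/12,220+(b-5.5)/12,.034)
an([g(265,232),g(303,320)],0);an([g(353,180),g(403,294)],0)
f=manip.grab_frame("scene");g=lambda a,b:pix2z(f,330+(a-4.5)/10,300+(b-4.5)/10,.034)
an([g(305,338),g(243,378)],0);an([g(405,388),g(312,438)],0)
```

```text
mid [ 0.5861 -0.0733] r 0.086 ang -70.92 w 0.016
mid [ 0.593  -0.0891] r 0.1031 ang -70.15 w 0.0208
mid [ 0.5869 -0.0734] r 0.0863 ang -70.46 w 0.0144
mid [ 0.5914 -0.0904] r 0.1038 ang -71.21 w 0.0194
```

```bash
python3 -m creep '[{"tx":0.0017,"ty":0,"tz":0,"rx":0,"ry":0,"rz":1,"claw":1},{"tx":0,"ty":0,"tz":0,"rx":0,"ry":0,"rz":0,"claw":1},{"tx":0,"ty":0,"tz":0,"rx":0,"ry":0,"rz":0,"claw":0.5},{"tx":0,"ty":0,"tz":0,"rx":0,"ry":0,"rz":0,"claw":-0.2},{"tx":0,"ty":0,"tz":0,"rx":0,"ry":0,"rz":0,"claw":-0.2},{"tx":0,"ty":0,"tz":0,"rx":0,"ry":0,"rz":0,"claw":-0.2},{"tx":0,"ty":0,"tz":-0.02,"rx":0,"ry":0,"rz":0,"claw":-1},{"tx":0,"ty":0,"tz":-0.035,"rx":0,"ry":0,"rz":0,"claw":-1},{"tx":0,"ty":0,"tz":-0.035,"rx":0,"ry":0,"rz":0,"claw":-1},{"tx":0,"ty":0,"tz":-0.035,"rx":0,"ry":0,"rz":0,"claw":-1}]' 12
python3 - <<'E'
from h import *
pol(-11.8)
f=manip.grab_frame("top");crop(f,'t6',285,190,435,340,4)
f=manip.grab_frame("scene");crop(f,'s6',220,230,400,380,4)
f=manip.grab_frame("wrist");crop(f,'w6',0,0,640,480,1)
E
```

```text
t: 7.48
position: [0.6327, -0.005, 0.2026]
ee_rot: [179.2, -0.1, -101.7]
ft_force: [0.7, 1.7, 0.5]
opening: 0.0661
r 0.0758 th -9.79 yaw -101.74
t 7.48 pos [ 0.6327 -0.005   0.2026] rpy [ 1.7924e+02 -9.0000e-02 -1.0174e+02] F [0.7 1.7 0.5] T [0.02 0.1  0.01] open 0.0661
shift [ 0.0025 -0.0038  0.1226] rot [ 0.76 -0.09  0.06]
```

View pics/t6.png

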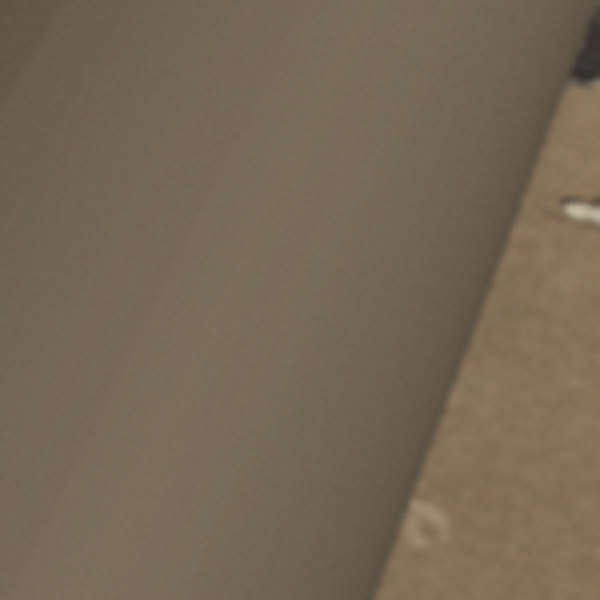

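View pics/s6.png

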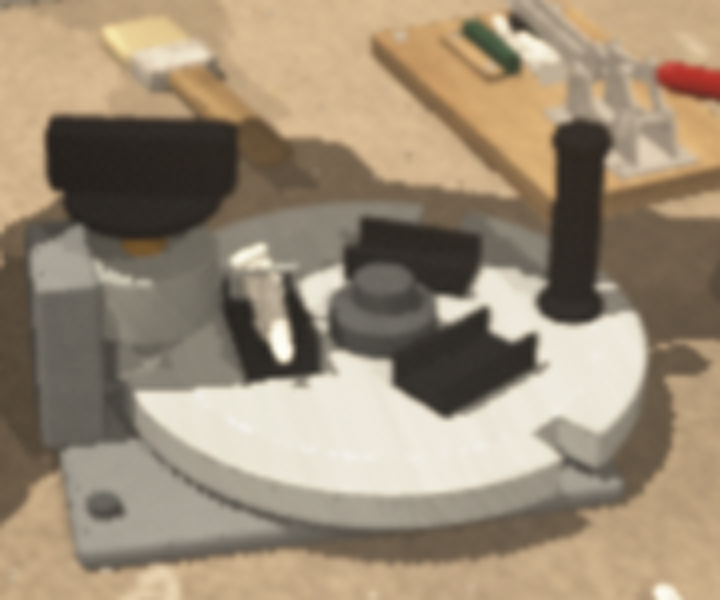

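View pics/w6.png

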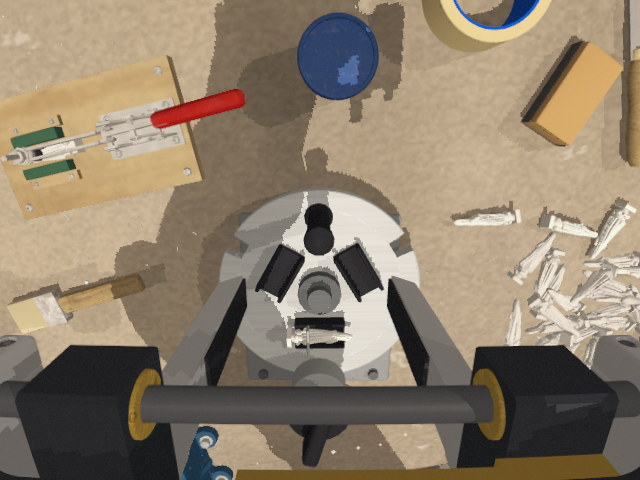

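```bash
python3 -m creep '[{"tx":0,"ty":0.04,"tz":0,"rx":0,"ry":0,"rz":0,"claw":-1},{"tx":0,"ty":0.04,"tz":0,"rx":0,"ry":0,"rz":0,"claw":-1},{"tx":0,"ty":0.04,"tz":0,"rx":0,"ry":0,"rz":0,"claw":-1},{"tx":0,"ty":0.04,"tz":0,"rx":0,"ry":0,"rz":0,"claw":-1},{"tx":0,"ty":0,"tz":0,"rx":0,"ry":0,"rz":-7.1,"claw":-1},{"tx":0,"ty":0,"tz":0,"rx":0,"ry":0,"rz":-7.1,"claw":-1},{"tx":0,"ty":0,"tz":0,"rx":0,"ry":0,"rz":-7.1,"claw":-1},{"tx":0,"ty":0,"tz":0,"rx":0,"ry":0,"rz":-7.1,"claw":-1},{"tx":0,"ty":0,"tz":0,"rx":0,"ry":0,"rz":-7.1,"claw":-1},{"tx":0,"ty":0,"tz":0,"rx":0,"ry":0,"rz":-7.1,"claw":-1},{"tx":0,"ty":0,"tz":0,"rx":0,"ry":0,"rz":-7.1,"claw":-1},{"tx":0,"ty":0,"tz":0,"rx":0,"ry":0,"rz":-7.1,"claw":-1}]'
python3 - <<'E'
from h import *
delta(.4665,.0267,.2,64)
print(manip.sense()['joints'].round(1))
E
```

```text
t: 8.63
position: [0.4808, 0.0328, 0.1966]
ee_rot: [179.2, 0.8, -44.3]
ft_force: [-0.4, -0.6, 0.0]
opening: 0.0939
t 8.63 pos [0.4808 0.0328 0.1966] rpy [179.2    0.77 -44.33] F [-0.4 -0.6  0. ] T [-0.06  0.08  0.01] open 0.0939
shift [-0.006   0.0144 -0.0032] rot [  -0.18    1.28 -108.33]
[-63.5  11.3  59.8 118.2 -11.7  57.7 -42.1]
```

```bash
python3 -m creep '[{"tx":0,"ty":0,"tz":0,"rx":0,"ry":0,"rz":-7.1,"claw":-1},{"tx":0,"ty":0,"tz":0,"rx":0,"ry":0,"rz":-7.1,"claw":-1},{"tx":0,"ty":0,"tz":0,"rx":0,"ry":0,"rz":-7.1,"claw":-1},{"tx":0,"ty":0,"tz":0,"rx":0,"ry":0,"rz":-7.1,"claw":-1},{"tx":0,"ty":0,"tz":0,"rx":0,"ry":0,"rz":-7.1,"claw":-1},{"tx":0,"ty":0,"tz":0,"rx":0,"ry":0,"rz":-7.1,"claw":-1},{"tx":0,"ty":0,"tz":0,"rx":0,"ry":0,"rz":-7.1,"claw":-1},{"tx":0,"ty":0,"tz":0,"rx":0,"ry":0,"rz":-7.1,"claw":-1},{"tx":0,"ty":0,"tz":0,"rx":0,"ry":0,"rz":-7.1,"claw":-1},{"tx":0,"ty":0,"tz":0,"rx":0,"ry":0,"rz":-7.1,"claw":-1},{"tx":0,"ty":0,"tz":0,"rx":0,"ry":0,"rz":-7.1,"claw":-1},{"tx":0,"ty":0,"tz":0,"rx":0,"ry":0,"rz":-7.1,"claw":-1}]'
python3 - <<'E'
from h import *
delta(.4665,.0267,.2,64)
print(manip.sense()['joints'].round(1))
E
```

```text
t: 9.63
position: [0.4739, 0.036, 0.1888]
ee_rot: [-178.9, 1.4, 41.6]
ft_force: [-0.7, -1.2, 0.6]
opening: 0.0939
t 9.63 pos [0.4739 0.036  0.1888] rpy [-178.89    1.37   41.61] F [-0.7 -1.2  0.6] T [-0.01 -0.02  0.03] open 0.0939
shift [-0.0119  0.0018 -0.0109] rot [ -1.36   1.13 -22.4 ]
[-51.    8.9  43.8 118.6  -7.5  57.   38.3]
```

```bash
python3 -m creep '[{"tx":-0.006,"ty":0.001,"tz":-0.005,"rx":-0.5,"ry":0.4,"rz":-7.1,"claw":-1},{"tx":-0.006,"ty":0.001,"tz":-0.005,"rx":-0.5,"ry":0.4,"rz":-7.1,"claw":-1},{"tx":0,"ty":0,"tz":0,"rx":0,"ry":0,"rz":-7.1,"claw":-1},{"tx":0,"ty":0,"tz":0,"rx":0,"ry":0,"rz":0,"claw":-1}]'
python3 - <<'E'
from h import *
delta(.4665,.0267,.2,64)
print(manip.sense()['joints'].round(1))
f=manip.grab_frame("wrist");crop(f,'w7',0,0,640,480,1)
print(proj(f,[.4665,.0267,.135]))
f=manip.grab_frame("scene");crop(f,'s7',330,300,400,370,10)
E
```

```text
t: 9.97
position: [0.4646, 0.0266, 0.1966]
ee_rot: [-179.4, 0.5, 63.4]
ft_force: [-0.2, -0.9, 0.2]
opening: 0.0945
t 9.97 pos [0.4646 0.0266 0.1966] rpy [-179.43    0.51   63.4 ] F [-0.2 -0.9  0.2] T [-0.02 -0.04 -0.06] open 0.0945
shift [ 0.0009  0.0017 -0.0034] rot [-0.58  0.51 -0.6 ]
[-49.6   5.7  41.6 119.8  -4.4  56.7  57.7]
[317.97087748 257.5072615 ]
```

View pics/w7.png

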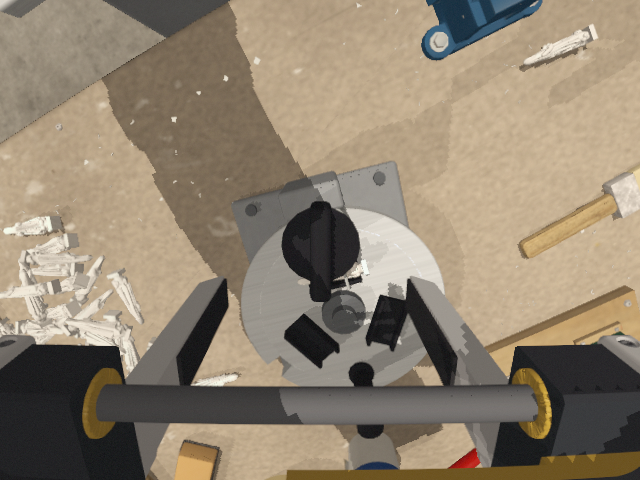

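View pics/s7.png

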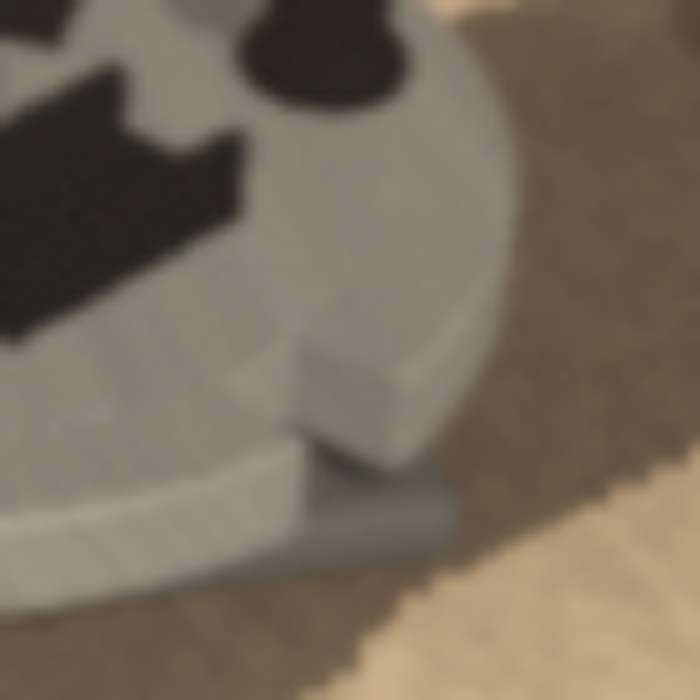

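Run:
```python
from meas import *
f=manip.grab_frame("scene");g=lambda a,b:pix2z(f,330+(a-4.5)/10,300+(b-4.5)/10,.034)
an([g(299,346),g(230,382)],0);an([g(398,393),g(303,440)],0)
f=manip.grab_frame("wrist");a=pix2z(f,321,203,.135);b=pix2z(f,319.5,300,.135)
print(a,b,(a+b)/2,np.hypot(*(a-b)[:2]),np.degrees(np.arctan2(*(b-a)[1::-1])))
print('flange',pix2z(f,321,244,.108))
crop(f,'w8',260,180,380,320,5)
```

```text
mid [ 0.5848 -0.0742] r 0.0863 ang -71.9 w 0.0144
mid [ 0.5899 -0.0906] r 0.1036 ang -72.06 w 0.0191
[0.43408575 0.04558099 0.135     ] [0.49574494 0.01293709 0.135     ] [0.46491535 0.02925904 0.135     ] 0.06976733296876798 -27.89785328445559
flange [0.46655186 0.0290965  0.108     ]
```

View pics/w8.png

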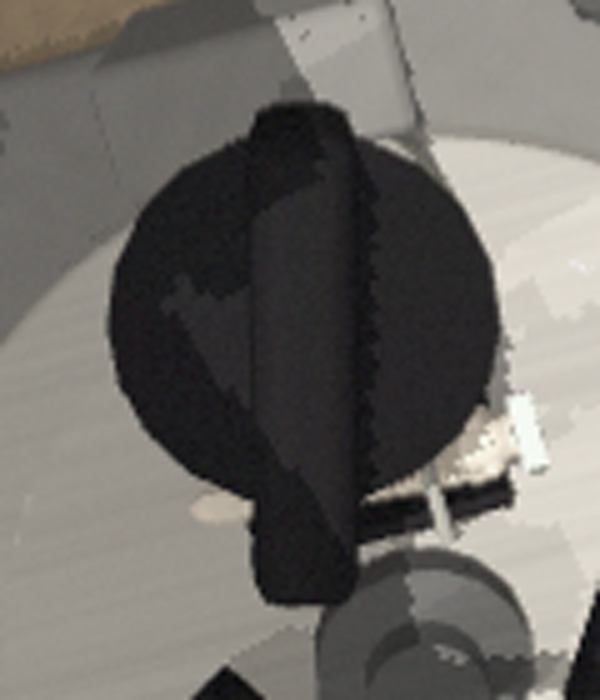

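```bash
python3 -m creep '[{"tx":0.001,"ty":0.001,"tz":0.025,"rx":-0.5,"ry":0.5,"rz":0,"claw":-1},{"tx":0,"ty":0,"tz":0.03,"rx":0,"ry":0,"rz":0,"claw":-0.5},{"tx":0,"ty":0,"tz":0.02,"rx":0,"ry":0,"rz":0,"claw":0},{"tx":0,"ty":0,"tz":0,"rx":0,"ry":0,"rz":0,"claw":0}]' 40
python3 - <<'E'
from h import *
delta(.466,.0275,.1105,63)
print(manip.sense()['joints'].round(1))
E
```

```text
t: 10.5
position: [0.4678, 0.0279, 0.1198]
ee_rot: [179.9, -0.1, 62.1]
ft_force: [-2.1, -0.5, 1.0]
opening: 0.0775
t 10.50 pos [0.4678 0.0279 0.1198] rpy [ 1.7988e+02 -1.0000e-01  6.2130e+01] F [-2.1 -0.5  1. ] T [ 0.    0.07 -0.03] open 0.0775
shift [-0.0012 -0.0014  0.0093] rot [ 0.12 -0.1  -0.87]
[-46.4  13.3  40.3 124.5 -12.1  45.7  63.8]
```

```bash
python3 -m creep '[{"tx":-0.001,"ty":-0.001,"tz":0.006,"rx":0,"ry":0,"rz":-0.8,"claw":0.3},{"tx":0,"ty":0,"tz":0.002,"rx":0,"ry":0,"rz":0,"claw":0.3},{"tx":0,"ty":0,"tz":0,"rx":0,"ry":0,"rz":0,"claw":0.5},{"tx":0,"ty":0,"tz":0,"rx":0,"ry":0,"rz":0,"claw":0.5},{"tx":0,"ty":0,"tz":0,"rx":0,"ry":0,"rz":0,"claw":0.5}]' 40
python3 - <<'E'
from h import *
delta(.466,.0275,.1105,63)
f=manip.grab_frame("scene");crop(f,'s8',200,180,350,330,4)
E
```

```text
t: 10.92
position: [0.4674, 0.0276, 0.1133]
ee_rot: [179.8, -0.1, 62.7]
ft_force: [0.6, -0.1, 0.1]
opening: 0.0442
t 10.92 pos [0.4674 0.0276 0.1133] rpy [ 1.7984e+02 -8.0000e-02  6.2720e+01] F [ 0.6 -0.1  0.1] T [-0.03  0.06  0.01] open 0.0442
shift [-0.0008 -0.0012  0.0028] rot [ 0.16 -0.08 -0.28]
```

View pics/s8.png

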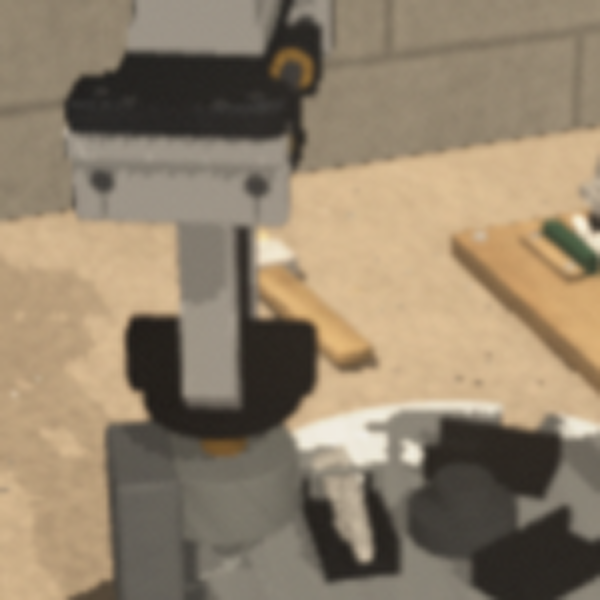

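```bash
python3 -m creep '[{"tx":-0.0005,"ty":-0.001,"tz":0.002,"rx":0,"ry":0,"rz":0,"claw":1},{"tx":0,"ty":0,"tz":0,"rx":0,"ry":0,"rz":0,"claw":1},{"tx":0,"ty":0,"tz":0,"rx":0,"ry":0,"rz":0,"claw":1},{"tx":0,"ty":0,"tz":0,"rx":0,"ry":0,"rz":0,"claw":1},{"tx":0,"ty":0,"tz":0,"rx":0,"ry":0,"rz":0,"claw":1},{"tx":0,"ty":0,"tz":0,"rx":0,"ry":0,"rz":0,"claw":1},{"tx":0,"ty":0,"tz":0,"rx":0,"ry":0,"rz":0,"claw":1},{"tx":0,"ty":0,"tz":0,"rx":0,"ry":0,"rz":0,"claw":1},{"tx":0,"ty":0,"tz":0,"rx":0,"ry":0,"rz":0,"claw":1}]' 40
python3 - <<'E'
from h import *
delta(.466,.0275,.1,63)
E
```

```text
t: 11.72
position: [0.4669, 0.0278, 0.1125]
ee_rot: [179.8, -0.2, 62.7]
ft_force: [-0.7, -0.2, 0.4]
opening: 0.0145
t 11.72 pos [0.4669 0.0278 0.1125] rpy [179.76  -0.21  62.71] F [-0.7 -0.2  0.4] T [-0.25  0.08 -0.01] open 0.0145
shift [-0.0007 -0.0007  0.0125] rot [ 0.24 -0.21 -0.3 ]
```

```bash
python3 -m creep '[{"tx":0,"ty":0,"tz":0.003,"rx":0,"ry":0,"rz":0,"claw":1},{"tx":0,"ty":0,"tz":0.003,"rx":0,"ry":0,"rz":0,"claw":1},{"tx":0,"ty":0,"tz":0.002,"rx":0,"ry":0,"rz":0,"claw":1},{"tx":0,"ty":0,"tz":0.002,"rx":0,"ry":0,"rz":0,"claw":1}]' 40
python3 - <<'E'
from h import *
delta(.466,.0275,.102,63)
f=manip.grab_frame("scene");crop(f,'s9',200,180,350,330,4)
E
```

```text
t: 12.05
position: [0.467, 0.0278, 0.1019]
ee_rot: [179.8, -0.2, 62.7]
ft_force: [-0.9, 0.3, 3.7]
opening: 0.015
t 12.05 pos [0.467  0.0278 0.1019] rpy [179.77  -0.22  62.71] F [-0.9  0.3  3.7] T [-0.27  0.3   0.  ] open 0.0150
shift [-0.0007 -0.0007 -0.0001] rot [ 0.23 -0.22 -0.29]
```

View pics/s9.png

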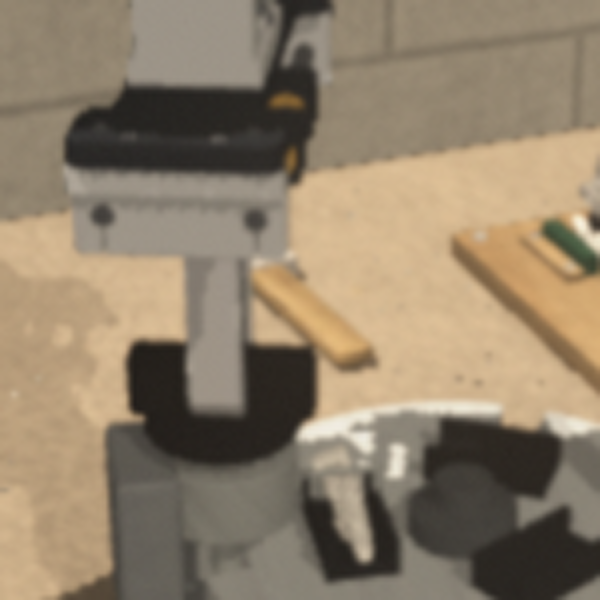

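```bash
python3 -m creep '[{"tx":0,"ty":0,"tz":0.0003,"rx":0,"ry":0,"rz":3,"claw":1},{"tx":0,"ty":0,"tz":0.0003,"rx":0,"ry":0,"rz":5,"claw":1},{"tx":0,"ty":0,"tz":0.0002,"rx":0,"ry":0,"rz":5,"claw":1},{"tx":0,"ty":0,"tz":0,"rx":0,"ry":0,"rz":5,"claw":1},{"tx":0,"ty":0,"tz":0,"rx":0,"ry":0,"rz":5,"claw":1},{"tx":0,"ty":0,"tz":0.0002,"rx":0,"ry":0,"rz":5,"claw":1}]' 50
python3 - <<'E'
from h import *
delta(.467,.0275,.102,63)
print(manip.sense()['joints'].round(1))
E
```

```text
t: 12.6
position: [0.4671, 0.0278, 0.1002]
ee_rot: [179.9, -0.3, 33.7]
ft_force: [-1.4, -0.3, 4.1]
opening: 0.0146
t 12.60 pos [0.4671 0.0278 0.1002] rpy [179.93  -0.3   33.67] F [-1.4 -0.3  4.1] T [-0.28  0.47 -0.03] open 0.0146
shift [-0.0002  0.0002 -0.0018] rot [  0.14  -0.27 -29.33]
[-50.4  16.8  46.1 125.8 -17.7  43.4  41.1]
```

```bash
python3 -m creep '[{"tx":0,"ty":0,"tz":0,"rx":0,"ry":0,"rz":5,"claw":1},{"tx":0,"ty":0,"tz":0,"rx":0,"ry":0,"rz":5,"claw":1},{"tx":0,"ty":0,"tz":0,"rx":0,"ry":0,"rz":5,"claw":1},{"tx":0,"ty":0,"tz":0,"rx":0,"ry":0,"rz":5,"claw":1},{"tx":0,"ty":0,"tz":0,"rx":0,"ry":0,"rz":5,"claw":1},{"tx":0,"ty":0,"tz":0,"rx":0,"ry":0,"rz":5,"claw":1}]' 50
python3 - <<'E'
from h import *
delta(.467,.0275,.102,63)
print(manip.sense()['joints'].round(1))
f=manip.grab_frame("scene");crop(f,'s10',200,180,350,330,4)
f=manip.grab_frame("wrist");crop(f,'w10',0,0,640,480,1)
E
```

```text
t: 13.1
position: [0.4671, 0.0278, 0.0999]
ee_rot: [-179.9, -0.3, 2.1]
ft_force: [-1.5, 0.0, 3.8]
opening: 0.0146
t 13.10 pos [0.4671 0.0278 0.0999] rpy [-179.92   -0.28    2.14] F [-1.5  0.   3.8] T [-0.4   0.47  0.05] open 0.0146
shift [-0.0001  0.0003 -0.0021] rot [  0.08  -0.3  -60.86]
[-56.5  19.4  54.3 126.1 -22.8  44.4  15. ]
```

View pics/s10.png

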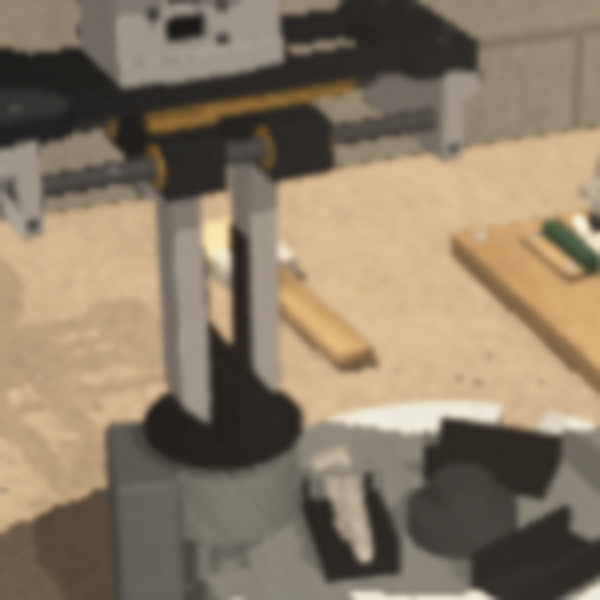

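View pics/w10.png

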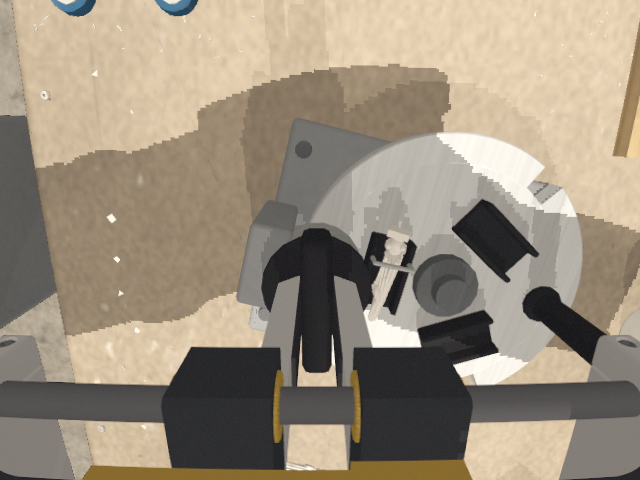

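```bash
python3 -m creep '[{"tx":0,"ty":0,"tz":0.0002,"rx":0,"ry":0,"rz":5,"claw":1},{"tx":0,"ty":0,"tz":0.0002,"rx":0,"ry":0,"rz":5,"claw":1},{"tx":0,"ty":0,"tz":0.0002,"rx":0,"ry":0,"rz":5,"claw":1},{"tx":0,"ty":0,"tz":0.0002,"rx":0,"ry":0,"rz":5,"claw":1},{"tx":0,"ty":0,"tz":0.0002,"rx":0,"ry":0,"rz":5,"claw":1},{"tx":0,"ty":0,"tz":0.0002,"rx":0,"ry":0,"rz":5,"claw":1}]' 50
python3 - <<'E'
from h import *
delta(.467,.0275,.102,63)
print(manip.sense()['joints'].round(1))
E
```

```text
t: 13.7
position: [0.4672, 0.0277, 0.0986]
ee_rot: [-179.8, -0.2, -27.5]
ft_force: [-1.0, 0.1, 3.7]
opening: 0.0145
t 13.70 pos [0.4672 0.0277 0.0986] rpy [-179.81   -0.21  -27.48] F [-1.   0.1  3.7] T [-0.43  0.57  0.01] open 0.0145
shift [-0.0001  0.0003 -0.0034] rot [ 1.000e-02 -3.100e-01 -9.048e+01]
[-61.7  23.3  62.2 126.3 -29.3  46.   -7.8]
```

```bash
python3 -m creep '[{"tx":0,"ty":0,"tz":0.0002,"rx":0,"ry":0,"rz":5,"claw":1},{"tx":0,"ty":0,"tz":0.0002,"rx":0,"ry":0,"rz":5,"claw":1},{"tx":0,"ty":0,"tz":0.0002,"rx":0,"ry":0,"rz":5,"claw":1},{"tx":0,"ty":0,"tz":0.0002,"rx":0,"ry":0,"rz":5,"claw":1},{"tx":0,"ty":0,"tz":0.0002,"rx":0,"ry":0,"rz":5,"claw":1}]' 50
python3 - <<'E'
from h import *
delta(.467,.0275,.102,63)
print(manip.sense()['joints'].round(1))
f=manip.grab_frame("scene");crop(f,'s11',200,180,350,330,4)
E
```

```text
t: 14.12
position: [0.4673, 0.0276, 0.0974]
ee_rot: [-179.8, -0.1, -52.6]
ft_force: [-0.9, -0.4, 11.1]
opening: 0.0146
t 14.12 pos [0.4673 0.0276 0.0974] rpy [-1.7976e+02 -9.0000e-02 -5.2580e+01] F [-0.9 -0.4 11.1] T [-0.38  0.85 -0.02] open 0.0146
shift [-0.0001  0.0003 -0.0046] rot [-7.0000e-02 -3.0000e-01 -1.1558e+02]
[-65.   27.9  68.5 126.4 -35.8  48.3 -26.2]
```

View pics/s11.png

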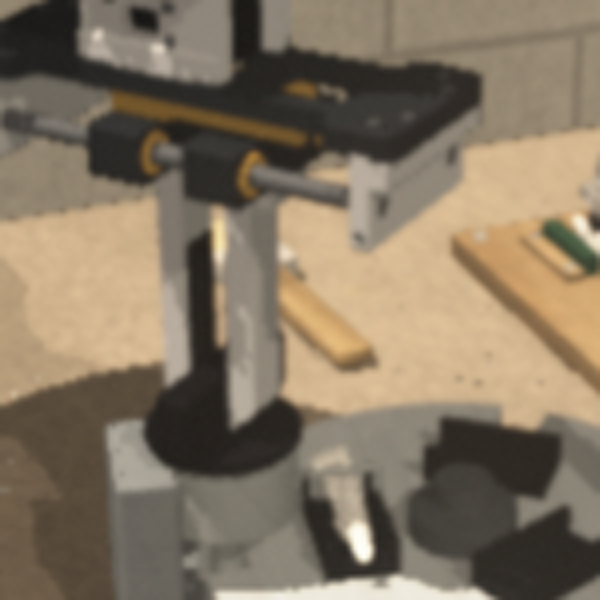

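```bash
python3 -m creep '[{"tx":0,"ty":0,"tz":-0.0002,"rx":0,"ry":0,"rz":5,"claw":1},{"tx":0,"ty":0,"tz":0,"rx":0,"ry":0,"rz":5,"claw":1},{"tx":0,"ty":0,"tz":0,"rx":0,"ry":0,"rz":4,"claw":1}]' 50
python3 - <<'E'
from h import *
delta(.467,.0275,.102,63)
print(manip.sense()['joints'].round(1))
E
```

```text
t: 14.42
position: [0.4673, 0.0275, 0.0974]
ee_rot: [-179.8, -0.0, -66.8]
ft_force: [-2.3, 0.4, 6.1]
opening: 0.0145
t 14.42 pos [0.4673 0.0275 0.0974] rpy [-1.7981e+02 -1.0000e-02 -6.6790e+01] F [-2.3  0.4  6.1] T [-0.32  0.66  0.49] open 0.0145
shift [-0.0001  0.0003 -0.0046] rot [-9.0000e-02 -2.3000e-01 -1.2979e+02]
[-66.5  30.8  71.9 126.4 -39.4  50.2 -36.5]
```

```bash
python3 -m creep '[{"tx":0,"ty":0,"tz":0,"rx":0,"ry":0,"rz":2,"claw":1},{"tx":0,"ty":0,"tz":0,"rx":0,"ry":0,"rz":0,"claw":1}]' 50
python3 - <<'E'
from h import *
delta(.467,.0275,.102,63)
E
```

```text
t: 14.58
position: [0.4676, 0.0275, 0.0974]
ee_rot: [-179.9, -0.0, -68.6]
ft_force: [-2.4, 0.8, 11.2]
opening: 0.0149
t 14.58 pos [0.4676 0.0275 0.0974] rpy [-1.7986e+02 -5.0000e-02 -6.8640e+01] F [-2.4  0.8 11.2] T [0.04 1.12 0.79] open 0.0149
shift [-0.0002  0.0005 -0.0046] rot [-1.0000e-02 -1.8000e-01 -1.3164e+02]
```

```bash
python3 -m creep '[{"tx":0,"ty":0,"tz":0,"rx":0,"ry":0,"rz":-2,"claw":0.7},{"tx":0,"ty":0,"tz":0,"rx":0,"ry":0,"rz":0,"claw":-0.2},{"tx":0,"ty":0,"tz":0,"rx":0,"ry":0,"rz":0,"claw":-0.2},{"tx":0,"ty":0,"tz":0,"rx":0,"ry":0,"rz":0,"claw":-0.2},{"tx":0,"ty":0,"tz":0,"rx":0,"ry":0,"rz":0,"claw":-0.2},{"tx":0,"ty":0,"tz":-0.02,"rx":0,"ry":0,"rz":0,"claw":-0.2},{"tx":0,"ty":0,"tz":-0.035,"rx":0,"ry":0,"rz":0,"claw":-0.6},{"tx":0,"ty":0,"tz":-0.035,"rx":0,"ry":0,"rz":0,"claw":-1},{"tx":0,"ty":0,"tz":-0.02,"rx":0,"ry":0,"rz":0,"claw":-1},{"tx":0,"ty":0,"tz":0,"rx":0,"ry":0,"rz":0,"claw":-1}]'
python3 - <<'E'
from h import *
delta(.467,.0275,.2,-67)
f=manip.grab_frame("wrist");crop(f,'w12',0,0,640,480,1)
f=manip.grab_frame("scene");crop(f,'s12',220,200,400,380,3)
E
```

```text
t: 15.42
position: [0.467, 0.0256, 0.204]
ee_rot: [179.7, -0.3, -65.7]
ft_force: [1.3, -0.4, -0.4]
opening: 0.0714
t 15.42 pos [0.467  0.0256 0.204 ] rpy [179.7   -0.28 -65.73] F [ 1.3 -0.4 -0.4] T [ 0.01  0.14 -0.02] open 0.0714
shift [-0.0017 -0.0008  0.004 ] rot [ 0.3  -0.29  1.27]
```

View pics/w12.png

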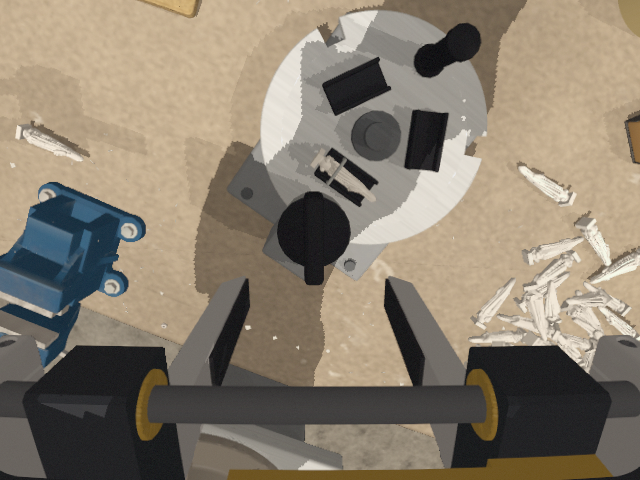

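View pics/s12.png

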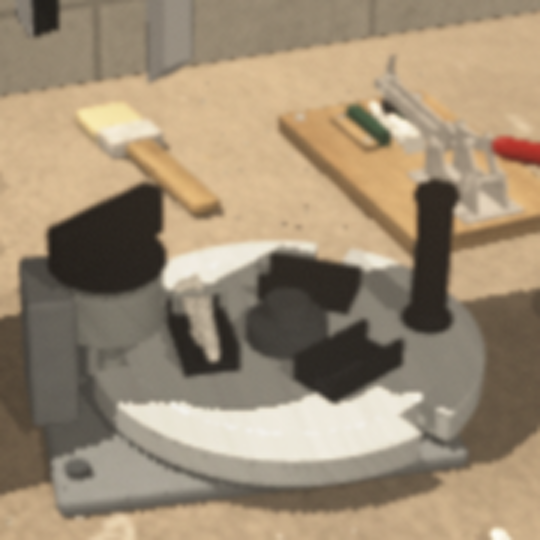

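Run:
```python
from meas import *
f=manip.grab_frame("wrist")
for z in (.12,.135):
    a=pix2z(f,313,191.5,z);b=pix2z(f,314.5,285.5,z);print(z,(a+b)/2,np.hypot(*(a-b)[:2]),np.degrees(np.arctan2(*(b-a)[1::-1])))
crop(f,'w13',260,0,500,300,2.5)
f=manip.grab_frame("scene");crop(f,'s13',330,300,400,370,10)
```

```text
0.12 [0.46807866 0.02987953 0.12      ] 0.07203234057028472 -154.82830821552776
0.135 [0.47238125 0.03176714 0.135     ] 0.06787296404661808 -154.82830821552773
```

View pics/s13.png

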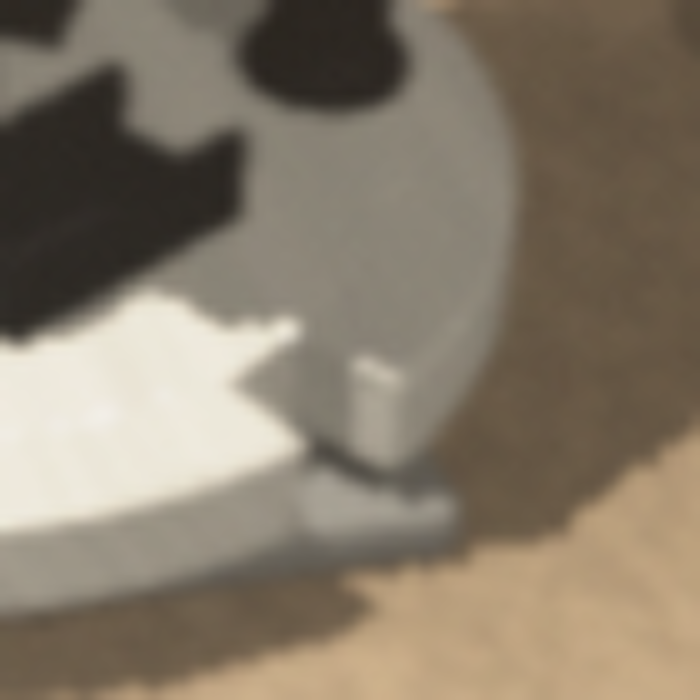

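```bash
python3 -c "
from cell import manip
s=manip.sense();print(s['t'],s['position'],s['ft_force']);print(manip.close_job())"
```

```text
15.6167 [0.46474319 0.02615956 0.2003084 ] [ 0.01742802  0.56110525 -0.40707725]
the job is handed in; nothing more can be done
None
```

I turned the plate about 76° clockwise by its handle, so the loaded cradle's notch sits under the bolt. I then gripped the knob's wing, pushed it about 10.5 mm down and turned it clockwise to its stop in a single grasp. The job was handed in at 15.6 s, and no verdict was given.

**Last checks:**
- **Plate:** before pushing, I measured an empty cradle's notch at -72.0°, against the -71.8° I worked out for correct alignment. In the last picture it stands in the same place.
- **Knob turn:** the wing turned about 127° by camera and about 130° by the gripper's yaw. That is at least 2.2 rad, plus whatever angle the knob started at. The torque rose to 0.8 N m, well above the 0.15 N m of normal turning, so it was at the stop.
- **Depth:** the gripper came down about 15 mm with the knob. The last picture shows no gap under the flange, and the wing's apparent size puts its top about 8 to 15 mm below where it started. I had no finer measurement of depth than that.
- **Clear of the work:** the arm is clear, with its fingertips 200 mm above the bench, and the wrist force is near zero.
- **Bystanders:** nothing lying around looked moved in the last pictures. I checked this by eye only.

None of the checks failed. The camera views differed by 2 to 4 mm on the handle and knob positions, which is slightly more than the 2 mm calibration, and the grips allowed for it.

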